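# Check a carton's print through the swivel mirror

### The arm

A 6-joint arm with a two-finger parallel gripper is mounted at the origin on the work surface. World frame = base frame: x ahead of the robot, y to its left, z up, the work surface at z = 0. Lengths are in mm, angles in rad, forces in N, time in s.
With the tool pointing down it reaches from about 350 to 950 mm from the base axis. Payload 17.4 kg.
Tool frame: the origin (TCP) lies at the very end of the fingers, on their centre line; the grasp point (between the pads) lies 19 mm behind it (ctrl.tcp_to_grasp is the distance from the TCP to the grasp point, in mm); z points along the fingers, y is the line along which they close (so a half turn about z gives the same grasp; the last joint's range is limited). The gripper opens to 93 mm and grips with 3 to 60 N. Pads are 15 mm wide; open, the fingers measure 128 mm over their backs; the gripper's body (75 mm by 188 mm) begins 65 mm behind the grasp point.
Start: joints at [1.238, 0.116, 1.442, -0, 1.584, -0.038], TCP at [196.128, 645.884, 218.646] pointing down, gripper open.
Joint ranges: [-2.83, 2.83], [-0.83, 2.19], [0.07, 2.5], [-1.14, 4.28], [0.01, 3], [-2.97, 2.97]. Speed limits (rad/s): [1.89, 1.89, 2.22, 3.14, 3.14, 3.14].

### API

Orientations are given as a unit quaternion [w, x, y, z].
In Python, from plant import ctrl, vision gives the robot as it stands. The module is installed in compiled form; this text tells all that it offers.
- The arm moves only by the shell command python3 -m pendant 'ROWS' [OPENING] [FORCE]. ROWS is a JSON object whose one key "motion" holds a list that holds one entry, the list of rows, each a list of 6 numbers: the shift along the world's x, y, z in m, then the turn, a rotation vector about the world's x, y, z in units of 6 degrees (1.0 is 6 degrees). In form: {"motion": [[[dx, dy, dz, rx, ry, rz], ...]]}. A call has exactly 5 rows; each row is the pose to reach, as a shift and turn from the pose commanded when the call began; what a row does not reach only later rows make up. A row lasts 1/10 s, in which the tool goes at most 50 mm and 8.59 degrees, less where a joint would pass 70% of its speed; a pose out of reach is approached as far as the arm can. A call with a gripper value outside its range is refused whole. OPENING is the closure, from -1 (fully open) to 1 (shut), set as the call begins (- or left out, the last holds). The fingers move at their own pace and stop on an object; FORCE is the grip in N (left out, the last holds). Time passes only in rows, so rows that repeat a pose let the fingers close, or fill a call up. It gives the time, the measured TCP pose, the force, the opening and the grip force at its end, in the units of the state.
- ctrl.get_state(): the state, without advancing time (a new reading comes with each control period).
- vision.read_camera(name): name is "scene" or "top" or "wrist"; returns a dict with "frame" (384x512x3 uint8, red, green, blue), "depth" (384x512 float32, mm along the optical axis (not along the pixel's ray), 0 where there is no reading), "K" (3x3 intrinsics, pixels), "distortion" ([k1, k2, p1, p2, k3] as OpenCV has them; the pictures are not rectified), "R" (3x3) and "t" (3): a world point X has camera coordinates R X + t; the wrist camera has in their place "hand_eye" (4x4, takes a point from camera to tool coordinates, whose origin is the TCP and whose axes are the flange's). Camera axes: x right, y down, z forward; pixel columns grow to the right and rows downward; lengths in mm; the calibration is good to about 2 mm. A picture is of the moment at which its call begins: read the wrist's pose just before it.
- ctrl.finish_job(): hands the job in; it is judged then, once.
The state is a dict: "time": time; "joints": joint angles; "joint_velocities": joint speeds; "joint_efforts": joint torques, N m; "eef_pos": TCP position; "tool_rot": TCP orientation; "ft_force": force on the tool from outside, world axes, zero at the start; "ft_torque": the same for the moment, N m; "grip_width": opening from 0.0 (shut) to 1.0 (fully open); "finger_force": force on a finger pad.
Only numpy, scipy, OpenCV 4.12 (cv2) and the standard library are available. Lean on these libraries where they do the work, as an engineer would, in place of code of your own. Each camera call takes 0.05 s, during which the arm holds its last target. There are 200 camera calls.

### The job

Check the printed square on the drink carton that stands on the scale: set the carton down, without dropping it, fully home in the pocket of the inspection jig with the square facing the mirror, let go of it and swing the pocket's locking lever fully shut. Then turn the spring-loaded mirror (it has a grip on top) until the jig's camera sees the square in the middle of the mirror, and finish while still holding the mirror at that angle: it springs back if let go. Leave the other things on the bench where they are.

Things in the scene. Friction and masses are not known exactly. Their poses are not given: they have to be found in the camera images.
- carton: small drink carton, 50 (x) x 38 (y) x 84 (z, height) mm, about 0.14 kg, standing on the pan of the bench scale, to the robot's left. Origin: centre of its underside. The printed square is on its -y broad face only; at the start that face looks to the robot's right (-y) within about 45 degrees. Grip it across its x (50 mm), high up
- print (a point): centre of the printed square (white 26 mm, black 18 mm inside) on the carton's -y face, 54 mm above its underside
- scale: bench scale, fixed; origin centre of its underside; steel pan 190 x 180 mm, its top 52 mm above the bench; low white housing and display on its -x side
- jig: inspection jig, fixed: aluminium plate 200 (x) x 300 (y) x 10 mm on the bench. In its frame (origin on the bench, 20 mm to +y of the plate's middle): the pocket is centred at (0, 60), the lever's hinge is at (45, 85), the mirror's axis at (0, -110) mm
- pocket (a point): centre of the pocket's floor, 10 mm above the bench; axes those of the jig. Inside 54 (x) x 42 (y, from the front wall to the shut lever) mm. Black walls 22 mm high on three sides (+x, -x and the mirror side -y), open to +y, where the lever shuts; the side walls are 8 mm thick and the front wall 6 mm
- lever (a joint): locking lever, a level steel bar turning about an upright pin at the pocket's +x, +y corner: 0 = fully shut (the bar lies along the open side, pointing to the jig's -x), 1.57 = wide open (pointing to +y); starts 0.9 to 1.5 open, stays where it is left (light friction, 0.06 N m). The bar is 12 mm high, at 30 to 42 mm above the bench
- lever_post (a point): upright black handle post at the lever's free end, 13 mm across, 110 mm from the hinge, standing from 30 to 80 mm above the bench; this point is on its axis at 70 mm
- lever_hinge (a point): fixed point on the lever's hinge axis, 70 mm above the bench; axes those of the jig
- mirror (a joint): swivel of the upright mirror about its vertical axis: 0 (spring rest, start) = the glass faces the jig's +x; grows as it turns anticlockwise from above, towards the pocket (+y), to 1.6. A soft spring (0.06 N m/rad) always turns it back to 0, so it must be held
- mirror_grip (a point): middle of the dark steel grip on top of the mirror, on its axis, 112 mm above the bench; axes of the mirror: x is the way the glass faces, z up. The grip is a block 12 (x) x 34 (y) x 32 (z) mm, from 93 to 125 mm above the bench
- mirror_center (a point): middle of the reflecting face (50 x 50 mm in a black 58 mm frame), on the swivel axis, 64 mm above the bench; x is the way the glass faces
- camera: grey block camera 40 mm across on a flat radial arm, fixed for the run at some angle around the mirror's axis; origin on the bench on the mirror's axis, its x axis points from there to the camera. The angle of this x axis from the jig's x axis varies from -0.2 to 0.75 rad
- lens (a point): front of the camera's lens, 193 mm from the mirror's axis, 64 mm above the bench; it always looks at the mirror
- sight (a point): nothing to see here: a line of sight. Origin at the middle of the mirror; x is the direction in which the mirror now reflects the view of the pocket's print position (jig's +y from the mirror). It turns twice as far as the mirror and points at the lens when the mirror's glass faces halfway between the pocket and the camera (mirror angle = half of (1.571 + camera angle from the jig's x axis))
- spare_standing: spare carton standing at the back left, same size as the other; leave it. Origin: centre of its underside
- spare_lying: spare carton lying at the back left, 50 x 84 x 38 mm; leave it. Origin: centre of its underside
- check_weight: steel check weight, 36 mm across, 56 mm high, right of the jig; leave it. Origin: centre of its underside
- tape: roll of tape, 84 mm across, 24 mm high, right of the jig; leave it. Origin: centre of its underside
- spray: white bottle, 60 mm across, 160 mm high, at the back right; leave it. Origin: centre of its underside
- marker_pen: black marker pen, 130 mm long, 13 mm thick, lying between the scale and the jig; leave it. Origin: centre of its underside
Mind the look-alikes: they are no part of the job. What is shaped like the camera but blue is not meant.

How it is judged:
By the outcome, as a careful person would: the job done as asked, in the order asked, and still so for the second after the job is handed in, while the arm keeps its last pose, push and grip.
It also fails if it takes over 66 s, if anything falls off the work surface, if the arm or the gripper's body presses on something with over 40 N, if the wrist force passes 120 N, or if a joint passes its speed limit or range.

## Working session

There is one attempt and no reset: what is moved stays moved. The work goes in short steps, Python scripts to look and compute and a shell command to move; the robot and the scene stay as the last step left them, time stands still between calls to the robot, and variables do not carry over. Pictures are saved under pics/ and viewed, at most 13 in all, crops included, and the job is handed in when it is done.

```bash
mkdir -p pics; cat > h.py <<'E'
import numpy as np, cv2
from scipy.spatial.transform import Rotation as Rn
from plant import ctrl, vision
def shot(n):
    s=ctrl.get_state(); c=vision.read_camera(n)
    if n=="wrist":
        q=s["tool_rot"]; T=np.eye(4); T[:3,:3]=Rn.from_quat([q[1],q[2],q[3],q[0]]).as_matrix(); T[:3,3]=s["eef_pos"]
        W=T@np.array(c["hand_eye"]); c["Rc"]=W[:3,:3]; c["o"]=W[:3,3]
    else:
        R=np.array(c["R"]); c["Rc"]=R.T; c["o"]=-R.T@np.array(c["t"])
    return c
def rays(c,px):
    p=cv2.undistortPoints(np.array(px,float).reshape(-1,1,2),np.array(c["K"]),np.array(c["distortion"])).reshape(-1,2)
    return np.c_[p,np.ones(len(p))]@c["Rc"].T
def plane(c,px,z):
    d=rays(c,px); return c["o"]+d*((z-c["o"][2])/d[:,2])[:,None]
def dep(c,px):
    px=np.array(px,int).reshape(-1,2); return c["o"]+rays(c,px)*c["depth"][px[:,1],px[:,0]][:,None]
def save(c,f): cv2.imwrite("pics/"+f,c["frame"][:,:,::-1])
E
python3 - <<'E'
from h import *
for n in("scene","top"):
    c=shot(n); save(c,n+"0.png"); print(n,c["o"].round(),c["Rc"].round(2).tolist(),np.array(c["K"])[0,0])
    np.savez("pics/"+n+"0.npz",**{k:c[k] for k in("frame","depth","K","distortion","Rc","o")})
print(ctrl.get_state(),ctrl.tcp_to_grasp)
E
```

```text
scene [957. 551. 847.] [[-0.77, 0.44, -0.46], [0.64, 0.52, -0.56], [-0.0, -0.73, -0.69]] 347.57947056928566
top [ 320.  -83. 1976.] [[0.0, -1.0, 0.07], [-1.0, 0.0, 0.02], [-0.02, -0.07, -1.0]] 482.93234976024183
{'time': 0.1, 'joints': array([ 1.23818884e+00,  1.16451621e-01,  1.44219298e+00,  1.17544153e-05,
        1.58398408e+00, -3.77915347e-02]), 'joint_velocities': array([-0.00060491, -0.00015577, -0.00187117, -0.00034948, -0.00088103,
        0.00034685]), 'joint_efforts': array([ 1.72462111e-03, -7.22881722e+01, -6.23871017e+01,  7.81099568e-02,
        2.25849298e-02, -6.11644964e-05]), 'eef_pos': array([196.07272495, 645.71125092, 217.97323014]), 'tool_rot': array([-1.01164918e-04,  1.46874623e-01,  9.89154981e-01, -5.08074693e-04]), 'ft_force': array([-0.25341603,  0.55293283, -0.56978388]), 'ft_torque': array([-0.03617609,  0.0002263 ,  0.02150364]), 'finger_force': 0.0, 'grip_width': 1.0001075840072604} 18.8
```

View pics/scene0.png

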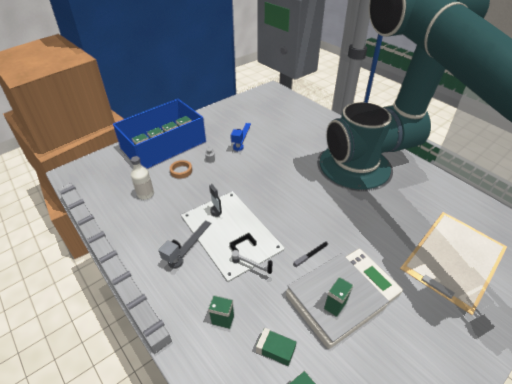

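View pics/top0.png

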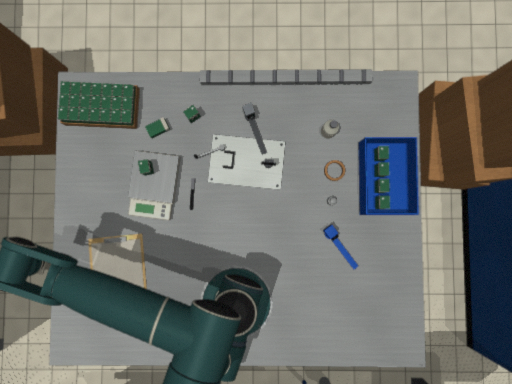

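Candidates for the carton (scene px / top px):
- The one on the scale, (339,296) / (145,167).
- The standing spare, (222,312) / (192,113).
- The lying spare, (277,347) / (157,127).
- The cartons in the green tray, top (98,102), and in the blue bin, (383,175).

I choose the one on the scale pan. The grey camera is at top (250,110). The blue look-alike at (331,232) is not meant.

```bash
python3 - <<'E'
from h import *
c={k:v for k,v in np.load("pics/top0.npz").items()}
print("carton top",plane(c,[[145,166]],136).round(), dep(c,[[145,166]]).round())
print("grey cam",plane(c,[[250,109]],84).round(),"mirror grip",plane(c,[[268,162]],125).round(),"post",plane(c,[[197,156]],80).round())
f=c["frame"]; hsv=cv2.cvtColor(f,cv2.COLOR_RGB2HSV)
m=((hsv[...,2]>200)&(hsv[...,1]<40)).astype(np.uint8); m[:, :205]=0; m[:,290:]=0; m[:130]=0;m[195:]=0
pts=np.argwhere(m)[:,::-1].astype(float); w=plane(c,pts,10)
r=cv2.minAreaRect(w[:,:2].astype(np.float32)); print(len(pts),r,cv2.boxPoints(r).round())
w=shot("wrist"); save(w,"w0.png"); print(w["o"],w["Rc"].round(2).tolist(),w["K"][0][0], np.array(w["hand_eye"]).round(2).tolist())
E
```

```text
carton top [[530. 343. 136.]] [[531. 344. 133.]]
grey cam [[763. -59.  84.]] mirror grip [[ 547. -129.  125.]] post [[576. 151.  80.]]
6 ((523.4361572265625, -35.08393859863281), (252.63136291503906, 67.96292877197266), 83.03704833984375) [[ 474. -156.]
 [ 542. -165.]
 [ 572.   86.]
 [ 505.   94.]]
[129.73388158 666.40860425 383.59412511] [[0.29, 0.93, 0.24], [0.96, -0.28, -0.07], [-0.0, 0.25, -0.97]] 332.64208492445954 [[-0.0, -0.97, -0.25, 69.5], [1.0, -0.0, -0.0, 0.36], [-0.0, -0.25, 0.97, -165.62], [0.0, 0.0, 0.0, 1.0]]
```

View pics/w0.png

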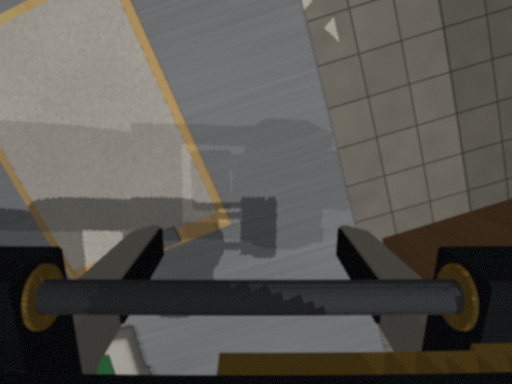

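```bash
python3 -m pendant '{"motion":[[[0.03,-0.032,0.02,0,0,-1.2],[0.06,-0.064,0.04,0,0,-2.4],[0.09,-0.096,0.06,0,0,-3.6],[0.12,-0.128,0.08,0,0,-4.8],[0.15,-0.16,0.1,0,0,-6]]]}' -1 && python3 -m pendant '{"motion":[[[0.03,-0.035,0.004,0,0,-1.2],[0.06,-0.07,0.008,0,0,-2.4],[0.09,-0.105,0.012,0,0,-3.6],[0.12,-0.14,0.016,0,0,-4.8],[0.15,-0.175,0.02,0,0,-6.2]]]}' && python3 -m pendant '{"motion":[[[0.03,-0.025,0,0,0,0],[0.03,-0.025,0,0,0,0],[0.03,-0.025,0,0,0,0],[0.03,-0.025,0,0,0,0],[0.03,-0.025,0,0,0,0]]]}'
python3 - <<'E'
from h import *
w=shot("wrist"); save(w,"w1.png"); print(w["o"].round(),ctrl.get_state()["joints"].round(2))
np.savez("pics/w1.npz",**{k:w[k] for k in("frame","depth","K","distortion","Rc","o")})
E
```

```text
time: 0.65
eef_pos: [346.9, 484.4, 319.3]
tool_rot: [-0.0, 0.448, 0.894, -0.0]
ft_force: [0.4, 0.5, 0.1]
grip_width: 0.999
finger_force: 0.0
time: 1.15
eef_pos: [497.0, 309.2, 338.8]
tool_rot: [-0.0, 0.709, 0.705, 0.0]
ft_force: [0.6, 0.3, 0.6]
grip_width: 1.0
finger_force: 0.0
time: 1.65
eef_pos: [525.4, 286.7, 338.7]
tool_rot: [-0.0, 0.707, 0.707, 0.0]
ft_force: [0.3, -0.1, 0.2]
grip_width: 1.001
finger_force: 0.0
[525. 356. 504.] [ 0.46 -0.06  1.43  0.    1.77  0.46]
```

View pics/w1.png

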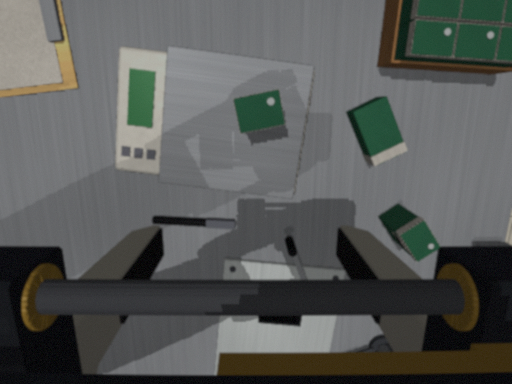

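The wrist view shows the carton alone on the steel pan. Its green top is at (260,110), nearly square to the scale. The lever post is at (291,245), and the spares at (378,128) and (405,235) are off the scale. Next I measure the top face in this view and check its height against depth.

```bash
cat >> h.py <<'E'
def ld(f): return {k:v for k,v in np.load("pics/"+f).items()}
def cloud(c,u0,u1,v0,v1):
    v,u=np.mgrid[v0:v1,u0:u1]; px=np.c_[u.ravel(),v.ravel()]; P=dep(c,px); ok=c["depth"][px[:,1],px[:,0]]>0; return P[ok],px[ok]
E
cat > m1.py <<'E'
from h import *
c=ld("w1.npz")
P,px=cloud(c,215,310,75,155); k=(P[:,2]>125)&(P[:,2]<150)
print(np.percentile(P[k,2],[5,50,95]),"pan z",np.median(P[(P[:,2]>40)&(P[:,2]<65),2]))
print(cv2.minAreaRect(P[k,:2].astype(np.float32)))
hsv=cv2.cvtColor(c["frame"],cv2.COLOR_RGB2HSV); m=cv2.inRange(hsv,(50,120,50),(90,255,255)); m[:,:215]=0;m[:,310:]=0;m[:70]=0;m[165:]=0
m=cv2.morphologyEx(m,cv2.MORPH_CLOSE,np.ones((9,9)))
cs=max(cv2.findContours(m,0,1)[0],key=cv2.contourArea).reshape(-1,2)
w=plane(c,cs,136); r=cv2.minAreaRect(w[:,:2].astype(np.float32)); print(r,cv2.boxPoints(r).round(1).tolist())
# scene-view cross check of height: green blob's rays at top face
s=ld("scene0.npz"); P,px=cloud(s,318,360,272,320); k=(P[:,2]>125)&(P[:,2]<150)
print("scene",np.median(P[k],0),cv2.minAreaRect(P[k,:2].astype(np.float32)))
E
python3 m1.py
```

```text
[134.21285904 135.62877068 136.99106523] pan z 51.600632021707156
((535.2213745117188, 352.6263122558594), (50.57044982910156, 38.645111083984375), 11.56450366973877)
((535.317138671875, 353.2077941894531), (46.2612190246582, 34.05613708496094), 11.076807022094727) [[509.29998779296875, 365.5], [515.9000244140625, 332.1000061035156], [561.2999877929688, 340.8999938964844], [554.7000122070312, 374.3999938964844]]
scene [538.93695954 353.54942449 136.66633948] ((535.0449829101562, 351.8521728515625), (53.34397888183594, 40.032310485839844), 11.743531227111816)
```

```bash
python3 -m pendant '{"motion":[[[0.004,0.02,-0.03,0,0,0.6],[0.008,0.04,-0.07,0,0,1.2],[0.0098,0.066,-0.11,0,0,1.9],[0.0098,0.066,-0.15,0,0,1.9],[0.0098,0.066,-0.16,0,0,1.9]]]}' -1 && python3 -m pendant '{"motion":[[[0,0,-0.025,0,0,0],[0,0,-0.05,0,0,0],[0,0,-0.0745,0,0,0],[0,0,-0.0745,0,0,0],[0,0,-0.0745,0,0,0]]]}' && python3 -m pendant '{"motion":[[[0,0,0,0,0,0],[0,0,0,0,0,0],[0,0,0,0,0,0],[0,0,0,0,0,0],[0,0,0,0,0,0]]]}' 1 20 && python3 -m pendant '{"motion":[[[0,0,0,0,0,0],[0,0,0,0,0,0],[0,0,0,0,0,0],[0,0,0,0,0,0],[0,0,0,0,0,0]]]}'
```

```text
time: 2.2
eef_pos: [533.9, 352.1, 173.8]
tool_rot: [-0.001, 0.633, 0.774, -0.003]
ft_force: [-0.4, -0.5, 1.1]
grip_width: 0.998
finger_force: 0.0
time: 2.7
eef_pos: [536.3, 352.1, 106.1]
tool_rot: [0.0, 0.634, 0.773, 0.001]
ft_force: [1.0, 0.1, 0.4]
grip_width: 1.003
finger_force: 0.0
time: 3.2
eef_pos: [536.0, 351.9, 104.4]
tool_rot: [0.0, 0.634, 0.773, 0.0]
ft_force: [-0.4, -0.1, -0.5]
grip_width: 0.619
finger_force: 0.0
time: 3.7
eef_pos: [535.9, 351.9, 104.2]
tool_rot: [-0.0, 0.634, 0.773, 0.0]
ft_force: [-0.6, -0.1, 1.0]
grip_width: 0.534
finger_force: 20.0
```

```bash
cat > m2.py <<'E'
from h import *
# jig plate from wrist view w1 and scene view: white bright region
for f,box in(("w1.npz",(200,360,240,384)),("scene0.npz",(170,295,185,285))):
    c=ld(f); P,px=cloud(c,*[box[i] for i in(0,1,2,3)])
    k=(P[:,2]>5)&(P[:,2]<15)&(P[:,0]>380)&(P[:,0]<720); hsv=cv2.cvtColor(c["frame"],cv2.COLOR_RGB2HSV)
    h=hsv[px[:,1],px[:,0]]; print(f,np.percentile(h[k,2],[5,50,95]),k.sum())
    k2=k&(h[:,2]>170)&(h[:,1]<30)
    if k2.sum()>50:
        r=cv2.minAreaRect(P[k2,:2].astype(np.float32)); print(k2.sum(),np.median(P[k2,2]),r,cv2.boxPoints(r).round().tolist())
E
python3 m2.py
```

```text
w1.npz [ 91. 157. 164.] 5748
scene0.npz [163. 233. 237.] 4181
3911 11.237315268678003 ((573.8720703125, -60.35450744628906), (296.560302734375, 434.8932800292969), 17.226526260375977) [[368.0, 103.0], [497.0, -312.0], [780.0, -224.0], [651.0, 191.0]]
```

```bash
python3 -m pendant '{"motion":[[[0,0,0.015,0,0,0],[0,0,0.05,0,0,0],[0,0,0.095,0,0,0],[0,-0.02,0.135,0,0,0],[0,-0.05,0.17,0,0,-0.3]]]}' && python3 -m pendant '{"motion":[[[0.005,-0.045,0.01,0,0,-0.5],[0.01,-0.09,0.02,0,0,-1.0],[0.015,-0.135,0.03,0,0,-1.5],[0.02,-0.18,0.04,0,0,-2],[0.024,-0.225,0.05,0,0,-2.5]]]}' && python3 -m pendant '{"motion":[[[0,-0.04,0,0,0,-0.2],[0,-0.08,0,0,0,-0.2],[0,-0.1,0,0,0,-0.2],[0,-0.107,0,0,0,-0.2],[0,-0.107,0,0,0,-0.2]]]}'
python3 - <<'E'
from h import *
ctrl.get_state(); w=shot("wrist"); save(w,"w2.png"); print(w["o"].round(),ctrl.get_state()["joints"].round(2))
np.savez("pics/w2.npz",**{k:w[k] for k in("frame","depth","K","distortion","Rc","o")})
E
```

```text
time: 4.2
eef_pos: [535.6, 302.1, 277.3]
tool_rot: [0.0, 0.645, 0.764, 0.001]
ft_force: [1.3, -0.5, -1.0]
grip_width: 0.535
finger_force: 20.0
time: 4.7
eef_pos: [559.5, 75.1, 325.8]
tool_rot: [0.0, 0.741, 0.672, 0.0]
ft_force: [0.6, 0.4, -1.3]
grip_width: 0.535
finger_force: 20.0
time: 5.2
eef_pos: [559.8, -30.5, 324.8]
tool_rot: [0.0, 0.748, 0.664, 0.0]
ft_force: [1.3, 1.3, -1.6]
grip_width: 0.539
finger_force: 20.0
[568.  39. 490.] [-0.1  -0.14  1.53  0.    1.76  0.02]
```

View pics/w2.png

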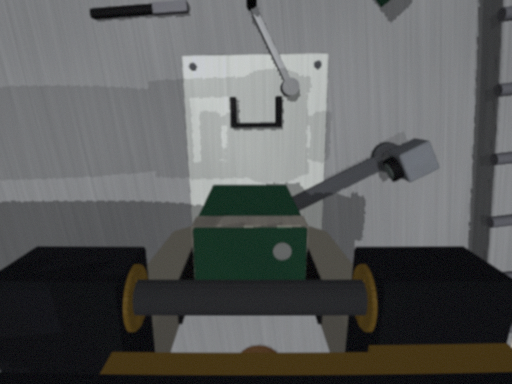

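The view shows the black pocket U between (231,97) and (282,128), the hinge disc at (290,87) and the lever running up to the post at (252,3). The plate's far edge is near row 56, with screws at (193,66) and (318,64). The grey camera is at (410,160). The held carton fills (195-305, 185-280).

```bash
cat > m3.py <<'E'
from h import *
c=ld("w2.npz"); hsv=cv2.cvtColor(c["frame"],cv2.COLOR_RGB2HSV); V=hsv[...,2]
m=np.zeros(V.shape,np.uint8); m[85:140,220:284]=(V[85:140,220:284]<70)
n,l,st,_=cv2.connectedComponentsWithStats(m); i=1+np.argmax(st[1:,4]); print(st[i])
px=np.argwhere(l==i)[:,::-1]; P=dep(c,px); print("wall z pct",np.percentile(P[:,2],[10,50,90]))
w=plane(c,px,32); r=cv2.minAreaRect(w[:,:2].astype(np.float32)); print("walls",r,cv2.boxPoints(r).round(1).tolist())
# plate edges by depth-free brightness: print V rows
ys=[]
for u in range(200,245,5): 
    g=np.diff(V[40:75,u].astype(int)); ys.append((u,40+np.argmax(g)+.5))
for u in range(295,315,5): 
    g=np.diff(V[40:75,u].astype(int)); ys.append((u,40+np.argmax(g)+.5))
e=plane(c,ys,10); vx,vy,*_=cv2.fitLine(e[:,:2].astype(np.float32),cv2.DIST_HUBER,0,.01,.01).ravel(); print("top edge yaw",np.degrees(np.arctan2(vy,vx)),e[:,1].round(1),e[:,0].round())
L=[];R=[]
for v in range(80,190,6):
    g=np.diff(V[v,175:205].astype(int)); L.append((175+np.argmax(g)+.5,v))
    if v<150: g=np.diff(V[v,312:340].astype(int)); R.append((312+np.argmin(g)+.5,v))
for n_,q in(("L",L),("R",R)):
    e=plane(c,q,10); f=cv2.fitLine(e[:,:2].astype(np.float32),cv2.DIST_HUBER,0,.01,.01).ravel(); print(n_,f,np.degrees(np.arctan2(f[1],f[0])))
print("hinge",dep(c,[[290,87]]),plane(c,[[290,87]],44),"scr",plane(c,[[193,66],[318,64]],10))
E
python3 m3.py
```

```text
[231  97  51  31 493]
wall z pct [30.22527076 31.58444471 32.65461132]
walls ((575.6036376953125, 32.141197204589844), (38.471614837646484, 67.62387084960938), 84.39320373535156) [[540.0999755859375, 16.299999237060547], [607.4000244140625, 9.699999809265137], [611.0999755859375, 48.0], [543.7999877929688, 54.599998474121094]]
top edge yaw -6.191254 [116.7 115.8 115.  114.2 113.4 112.5 111.7 110.9 110.1 102.6 101.8 101.
 101.5] [510. 517. 523. 530. 537. 543. 550. 557. 564. 638. 644. 651. 658.]
L [ 1.0190192e-01  9.9479443e-01  4.7212912e+02 -2.2396023e+00] 84.15129
R [9.9511355e-02 9.9503642e-01 6.7276294e+02 1.4861110e+01] 84.28896
hinge [[622.64445131  58.58156696  43.99487201]] [[622.64381904  58.58133701  44.        ]] scr [[498.12376282 103.26102816  10.        ]
 [667.49740877  85.59925858  10.        ]]
```

```bash
python3 -m pendant '{"motion":[[[0.008,0.03,-0.01,0,0,0.16],[0.0166,0.0684,-0.03,0,0,0.16],[0.0166,0.0684,-0.08,0,0,0.16],[0.0166,0.0684,-0.13,0,0,0.16],[0.0166,0.0684,-0.17,0,0,0.16]]]}' && python3 -m pendant '{"motion":[[[0,0,-0.02,0,0,0],[0,0,-0.04,0,0,0],[0,0,-0.04,0,0,0],[0,0,-0.04,0,0,0],[0,0,-0.04,0,0,0]]]}'
python3 - <<'E'
from h import *
print({k:v.round(4) for k,v in ctrl.get_state().items() if k in("eef_pos","tool_rot")})
w=shot("wrist"); save(w,"w3.png"); s=shot("scene")
for n,c in(("w3",w),("scene3",s)): np.savez("pics/"+n+".npz",**{k:c[k] for k in("frame","depth","K","distortion","Rc","o")})
a=cv2.resize(s["frame"][190:300,170:300],None,fx=4,fy=4,interpolation=cv2.INTER_CUBIC)
b=cv2.resize(w["frame"],(0,0),fx=.55,fy=.55)
o=np.zeros((440,800,3),np.uint8); o[:440,:520]=a; o[:211,520:800]=b[:,:280]; cv2.imwrite("pics/v3.png",o[:,:,::-1])
E
```

```text
time: 5.75
eef_pos: [575.7, 40.2, 151.5]
tool_rot: [-0.001, 0.741, 0.672, -0.0]
ft_force: [0.2, -0.3, -1.5]
grip_width: 0.533
finger_force: 20.0
time: 6.25
eef_pos: [577.1, 38.9, 115.8]
tool_rot: [0.001, 0.741, 0.671, 0.001]
ft_force: [0.4, 0.1, -1.0]
grip_width: 0.533
finger_force: 20.0
{'eef_pos': array([577.1357,  38.8529, 115.8144]), 'tool_rot': array([6.000e-04, 7.414e-01, 6.711e-01, 8.000e-04])}
```

View pics/v3.png

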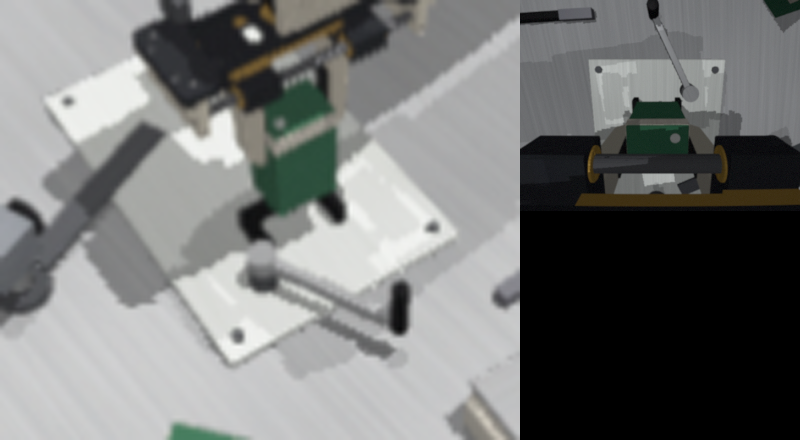

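Both views show the carton square over the U-shaped walls. In the wrist picture a wall end shows on each side of it. I'll go down slowly and watch the force.

```bash
python3 -m pendant '{"motion":[[[-0.0004,-0.0005,-0.01,0,0,0],[-0.0004,-0.0005,-0.02,0,0,0],[-0.0004,-0.0005,-0.025,0,0,0],[-0.0004,-0.0005,-0.025,0,0,0],[-0.0004,-0.0005,-0.025,0,0,0]]]}'
python3 - <<'E'
from h import *
print(ctrl.get_state()["eef_pos"].round(2)); w=shot("wrist"); V=cv2.cvtColor(w["frame"],cv2.COLOR_RGB2GRAY)
print(ctrl.get_state()["eef_pos"].round(2))
a=cv2.resize(w["frame"][160:300,190:340],None,fx=4,fy=4,interpolation=cv2.INTER_CUBIC); cv2.imwrite("pics/v4.png",a[:,:,::-1])
E
```

```text
time: 6.85
eef_pos: [576.1, 37.7, 89.0]
tool_rot: [-0.0, 0.742, 0.671, -0.0]
ft_force: [0.3, 0.2, -1.5]
grip_width: 0.54
finger_force: 20.0
[576.09  37.75  89.01]
[576.24  37.79  89.31]
```

View pics/v4.png

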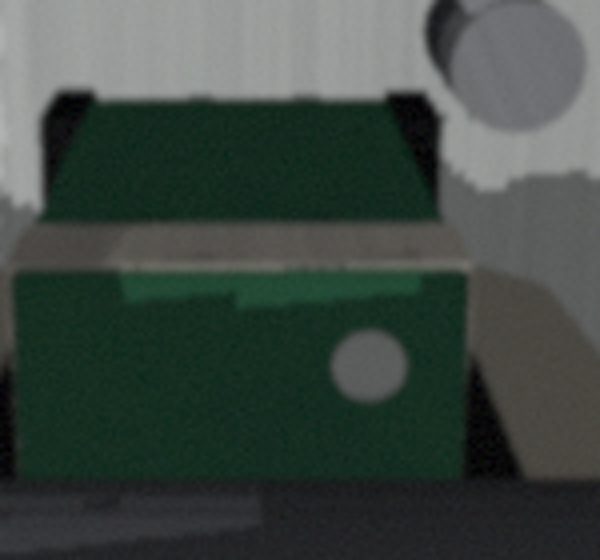

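The carton's lower far edge spans about 97-388 between the wall outsides at 45 and 440, so it is centred to within a millimetre. Going down.

```bash
python3 -m pendant '{"motion":[[[0,0,-0.003,0,0,0],[0,0,-0.006,0,0,0],[0,0,-0.009,0,0,0],[0,0,-0.012,0,0,0],[0,0,-0.015,0,0,0]]]}'; python3 -m pendant '{"motion":[[[0,0,-0.002,0,0,0],[0,0,-0.004,0,0,0],[0,0,-0.006,0,0,0],[0,0,-0.008,0,0,0],[0,0,-0.0095,0,0,0]]]}';python3 -m pendant '{"motion":[[[0,0,-0.0005,0,0,0],[0,0,-0.001,0,0,0],[0,0,-0.0015,0,0,0],[0,0,-0.002,0,0,0],[0,0,-0.002,0,0,0]]]}'
```

```text
time: 7.4
eef_pos: [576.1, 37.8, 73.8]
tool_rot: [-0.0, 0.742, 0.671, -0.0]
ft_force: [-0.5, 0.6, -1.5]
grip_width: 0.536
finger_force: 20.0
time: 7.9
eef_pos: [576.1, 37.8, 64.5]
tool_rot: [-0.0, 0.742, 0.671, -0.0]
ft_force: [-0.1, -0.2, -2.0]
grip_width: 0.538
finger_force: 20.0
time: 8.4
eef_pos: [576.1, 37.8, 62.6]
tool_rot: [-0.0, 0.742, 0.671, -0.0]
ft_force: [-0.9, 0.0, -1.8]
grip_width: 0.538
finger_force: 20.0
```

```bash
python3 -m pendant '{"motion":[[[0,0,-0.0003,0,0,0],[0,0,-0.0006,0,0,0],[0,0,-0.0008,0,0,0],[0,0,-0.0008,0,0,0],[0,0,-0.0008,0,0,0]]]}'; python3 -m pendant '{"motion":[[[0,0,-0.0003,0,0,0],[0,0,-0.0006,0,0,0],[0,0,-0.0006,0,0,0],[0,0,-0.0006,0,0,0],[0,0,-0.0006,0,0,0]]]}'
```

```text
time: 8.9
eef_pos: [576.1, 37.8, 62.1]
tool_rot: [0.0, 0.742, 0.671, 0.0]
ft_force: [-2.0, 0.7, 5.2]
grip_width: 0.536
finger_force: 20.0
time: 9.4
eef_pos: [576.2, 37.8, 62.1]
tool_rot: [0.0, 0.742, 0.671, 0.0]
ft_force: [-6.5, 0.6, 10.8]
grip_width: 0.537
finger_force: 20.0
```

It touched the floor at z 62.1, where 62.4 was expected. Release, lift, and look.

```bash
python3 -m pendant '{"motion":[[[0,0,0.0008,0,0,0],[0,0,0.0008,0,0,0],[0,0,0.0008,0,0,0],[0,0,0.0008,0,0,0],[0,0,0.0008,0,0,0]]]}' -1 && python3 -m pendant '{"motion":[[[0,0,0.001,0,0,0],[0,0,0.02,0,0,0],[0,0,0.05,0,0,0],[0,0,0.09,0,0,0],[0,0,0.13,0,0,0]]]}' && python3 -m pendant '{"motion":[[[0,0,0.04,0,0,0],[0,0,0.07,0,0,0],[0,0,0.07,0,0,0],[0,0,0.07,0,0,0],[0,0,0.07,0,0,0]]]}'
python3 - <<'E'
from h import *
w=shot("wrist"); save(w,"w5.png"); s=shot("scene")
for n,c in(("w5",w),("scene5",s)): np.savez("pics/"+n+".npz",**{k:c[k] for k in("frame","depth","K","distortion","Rc","o")})
P,px=cloud(w,100,420,0,240); 
k=(P[:,2]>85)&(P[:,2]<100)&(abs(P[:,0]-576)<50)&(abs(P[:,1]-38)<50); print("carton",np.median(P[k],0),cv2.minAreaRect(P[k,:2].astype(np.float32)))
k=(P[:,2]>76)&(P[:,2]<84)&(P[:,1]>75); print("post",k.sum(),np.median(P[k],0),cv2.minEnclosingCircle(P[k,:2].astype(np.float32)),px[k].mean(0))
P,px=cloud(s,150,330,190,320); k=(P[:,2]>74)&(P[:,2]<84)&(P[:,1]>75)&(P[:,1]<200); print("scene post",k.sum(),np.median(P[k],0))
k=(P[:,2]>90)&(P[:,2]<98)&(abs(P[:,0]-576)<40)&(abs(P[:,1]-38)<40);print("scene carton",np.median(P[k],0),cv2.minAreaRect(P[k,:2].astype(np.float32)))
E
```

```text
time: 9.9
eef_pos: [576.1, 37.8, 61.9]
tool_rot: [-0.0, 0.742, 0.671, -0.0]
ft_force: [-0.2, -0.2, -0.3]
grip_width: 0.917
finger_force: 0.0
time: 10.4
eef_pos: [575.8, 37.8, 193.3]
tool_rot: [-0.0, 0.742, 0.671, -0.0]
ft_force: [0.4, -0.4, 0.7]
grip_width: 1.002
finger_force: 0.0
time: 10.9
eef_pos: [575.8, 37.8, 260.7]
tool_rot: [-0.001, 0.742, 0.671, -0.001]
ft_force: [0.1, -0.5, -0.7]
grip_width: 1.0
finger_force: 0.0
carton [575.73981189  40.72335262  93.36824439] ((575.5628051757812, 39.75732421875), (38.6319580078125, 50.00669479370117), 84.83161163330078)
post 647 [739.97545955 175.0082477   82.27317347] ((666.0699462890625, 164.52737426757812), 87.80094909667969) [372.25193199  22.74188563]
scene post 125 [760.62849417 181.18678384  82.73713754]
scene carton [577.14298817  39.58056083  95.30689904] ((575.880859375, 37.58668518066406), (38.906524658203125, 51.38410186767578), 83.8299789428711)
```

View pics/w5.png

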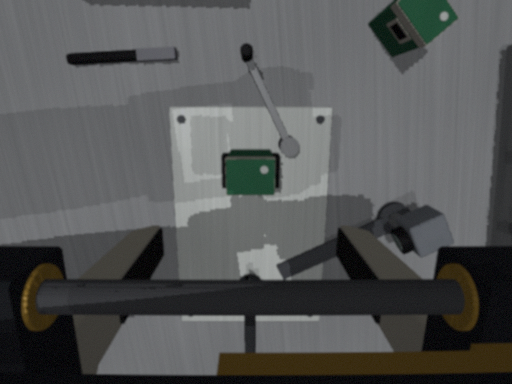

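The carton is seated inside the U, with its top at z 93.4. The lever post is at (247,50) and the hinge at (290,147). The standing spare's depth points had mixed into the post set, so I'll restrict that.

```bash
cat > m4.py <<'E'
from h import *
y=np.radians(-5.85); ex=np.array([np.cos(y),np.sin(y)]); ey=np.array([-ex[1],ex[0]]); O=569.2*ex+37.1*ey
jig=lambda p:(np.array([(p[:2]-O)@ex,(p[:2]-O)@ey])).round(1)
w=ld("w5.npz"); P,px=cloud(w,225,270,30,75); k=(P[:,2]>74)&(P[:,2]<86)
print("post",k.sum(),P[k].mean(0),px[k].mean(0),"ray80",plane(w,[px[k].mean(0)],80), "jig",jig(P[k].mean(0)),cv2.minEnclosingCircle(P[k,:2].astype(np.float32)))
P,px=cloud(w,278,303,135,160); k=(P[:,2]>40)&(P[:,2]<50); print("hinge",P[k].mean(0),jig(P[k].mean(0)),cv2.minEnclosingCircle(P[k,:2].astype(np.float32)))
s=ld("scene5.npz"); P,px=cloud(s,255,280,255,280); k=(P[:,2]>74)&(P[:,2]<86)&(P[:,0]<640); print("scene post",k.sum(),P[k].mean(0))
print("O",O,"carton jig",jig(np.array([575.6,39.8])), "shut post",O+ -65*ex+85*ey)
for f,b in(("w5.npz",(395,460,200,255)),("scene5.npz",(150,200,235,275))):
    c=ld(f);P,px=cloud(c,*b); k=(P[:,2]>76)&(P[:,2]<95); print("cam top",k.sum(),np.median(P[k],0),cv2.minAreaRect(P[k,:2].astype(np.float32)))
E
python3 m4.py
```

```text
post 154 [584.39692152 162.45057545  79.13068312] [246.         49.5974026] ray80 [[584.39391275 162.32194384  80.        ]] jig [ -4.4 184.1] ((584.344482421875, 162.68345642089844), 6.474269866943359)
hinge [622.53257448  61.11144081  43.27283547] [43.9 87.1] ((620.922119140625, 62.13582229614258), 13.681650161743164)
scene post 20 [585.72939073 162.75357741  80.13912624]
O [570.0170844  -21.10861178] carton jig [-0.7 61.2] shut post [514.01917393  70.0738099 ]
cam top 1497 [765.45112956 -49.41907939  83.18666789] ((763.8113403320312, -51.529762268066406), (54.03372573852539, 41.19414138793945), 21.42000961303711)
cam top 231 [768.20658846 -48.53915016  84.0459745 ] ((763.7327270507812, -52.340599060058594), (55.32929229736328, 42.073184967041016), 20.922597885131836)
```

```bash
python3 -m pendant '{"motion":[[[0.002,0.03,0,0,0,0],[0.004,0.07,-0.01,0,0,0],[0.007,0.11,-0.02,0,0,0],[0.0088,0.1242,-0.05,0,0,0],[0.0088,0.1242,-0.08,0,0,0]]]}' && python3 -m pendant '{"motion":[[[0,0,-0.035,0,0,0],[0,0,-0.07,0,0,0],[0,0,-0.1,0,0,0],[0,0,-0.12,0,0,0],[0,0,-0.13,0,0,0]]]}' && python3 -m pendant '{"motion":[[[0,0,0,0,0,0],[0,0,0,0,0,0],[0,0,0,0,0,0],[0,0,0,0,0,0],[0,0,0,0,0,0]]]}' 1 8 && python3 -m pendant '{"motion":[[[0,0,0,0,0,0],[0,0,0,0,0,0],[0,0,0,0,0,0],[0,0,0,0,0,0],[0,0,0,0,0,0]]]}' && python3 -m pendant '{"motion":[[[0,0,0,0,0,0],[0,0,0,0,0,0],[0,0,0,0,0,0],[0,0,0,0,0,0],[0,0,0,0,0,0]]]}' 
python3 - <<'E'
import numpy as np
y=np.radians(-5.85); ex=np.array([np.cos(y),np.sin(y)]); ey=np.array([-ex[1],ex[0]]);H=np.array([623.4,58.9])
p=lambda a:H+110*(-np.cos(a)*ex+np.sin(a)*ey)
for a in np.arange(1.109,-.08,-.0739): print(round(a,3),((p(a)-p(1.109))/1000).round(4))
E
```

```text
time: 11.5
eef_pos: [584.7, 164.1, 180.4]
tool_rot: [-0.0, 0.741, 0.672, -0.0]
ft_force: [0.1, -0.3, 0.4]
grip_width: 0.999
finger_force: 0.0
time: 12.0
eef_pos: [583.6, 161.7, 49.1]
tool_rot: [-0.001, 0.742, 0.671, -0.002]
ft_force: [-0.1, 0.3, 0.7]
grip_width: 0.999
finger_force: 0.0
time: 12.5
eef_pos: [585.2, 162.0, 52.8]
tool_rot: [0.0, 0.742, 0.671, 0.0]
ft_force: [-1.2, -0.6, 0.2]
grip_width: 0.614
finger_force: 0.0
time: 13.0
eef_pos: [584.9, 162.0, 52.0]
tool_rot: [-0.0, 0.742, 0.671, -0.0]
ft_force: [-0.4, 0.2, 0.3]
grip_width: 0.187
finger_force: 0.0
time: 13.5
eef_pos: [584.9, 162.0, 52.0]
tool_rot: [-0.0, 0.742, 0.671, 0.0]
ft_force: [0.3, -0.0, -0.1]
grip_width: 0.136
finger_force: 8.0
1.109 [0. 0.]
1.035 [-0.0075 -0.0031]
0.961 [-0.0147 -0.0068]
0.887 [-0.0217 -0.011 ]
0.813 [-0.0283 -0.0157]
0.739 [-0.0346 -0.0209]
0.666 [-0.0404 -0.0266]
0.592 [-0.0459 -0.0326]
0.518 [-0.0508 -0.0391]
0.444 [-0.0553 -0.0458]
0.37 [-0.0592 -0.0529]
0.296 [-0.0627 -0.0603]
0.222 [-0.0655 -0.0679]
0.148 [-0.0679 -0.0757]
0.074 [-0.0696 -0.0836]
0.0 [-0.0707 -0.0917]
-0.073 [-0.0712 -0.0998]
```

Post gripped at width 12.6 mm. Swing along the arc.

```bash
python3 -m pendant '{"motion":[[[-0.0075,-0.0031,0,0,0,0],[-0.0147,-0.0068,0,0,0,0],[-0.0217,-0.011,0,0,0,0],[-0.0283,-0.0157,0,0,0,0],[-0.0346,-0.0209,0,0,0,0]]]}' && python3 -m pendant '{"motion":[[[-0.0058,-0.0057,0,0,0,0],[-0.0113,-0.0117,0,0,0,0],[-0.0162,-0.0182,0,0,0,0],[-0.0207,-0.0249,0,0,0,0],[-0.0246,-0.032,0,0,0,0]]]}' && python3 -m pendant '{"motion":[[[-0.0035,-0.0074,0,0,0,0],[-0.0063,-0.015,0,0,0,0],[-0.0087,-0.0228,0,0,0,0],[-0.0104,-0.0307,0,0,0,0],[-0.0112,-0.0345,0,0,0,0]]]}'
```

```text
time: 14.0
eef_pos: [549.7, 140.7, 52.2]
tool_rot: [0.0, 0.742, 0.671, 0.0]
ft_force: [1.3, 0.1, 0.9]
grip_width: 0.136
finger_force: 8.0
time: 14.5
eef_pos: [525.5, 108.5, 52.2]
tool_rot: [0.0, 0.742, 0.671, 0.0]
ft_force: [2.3, 0.8, 2.5]
grip_width: 0.136
finger_force: 8.0
time: 15.0
eef_pos: [514.5, 73.8, 52.1]
tool_rot: [0.0, 0.742, 0.671, 0.0]
ft_force: [2.7, 1.6, 1.8]
grip_width: 0.137
finger_force: 8.0
```

Next the last few millimetres, pushing gently against the stop.

```bash
python3 -m pendant '{"motion":[[[-0.0001,-0.001,0,0,0,0],[-0.0002,-0.002,0,0,0,0],[-0.0003,-0.003,0,0,0,0],[-0.0003,-0.004,0,0,0,0],[-0.0003,-0.004,0,0,0,0]]]}' && python3 -m pendant '{"motion":[[[0,-0.001,0,0,0,0],[0,-0.002,0,0,0,0],[0,-0.003,0,0,0,0],[0,-0.003,0,0,0,0],[0,-0.003,0,0,0,0]]]}'
```

```text
time: 15.5
eef_pos: [514.1, 70.6, 52.1]
tool_rot: [-0.0, 0.742, 0.671, -0.0]
ft_force: [-1.0, -0.2, 4.1]
grip_width: 0.14
finger_force: 8.0
time: 16.0
eef_pos: [514.0, 68.6, 52.0]
tool_rot: [-0.001, 0.742, 0.671, 0.0]
ft_force: [-2.4, 10.2, 5.0]
grip_width: 0.135
finger_force: 8.0
```

```bash
python3 -m pendant '{"motion":[[[0,0,0,0,0,0],[0,0,0,0,0,0],[0,0,0,0,0,0],[0,0,0,0,0,0],[0,0,0,0,0,0]]]}' 0.3 && python3 -m pendant '{"motion":[[[0,0,0.01,0,0,0],[0,0,0.04,0,0,0],[0,0,0.09,0,0,0],[0,0,0.14,0,0,0],[0.01,-0.01,0.19,0,0,0]]]}' && python3 -m pendant '{"motion":[[[0.03,-0.03,0.01,0,0,0],[0.05,-0.06,0.02,0,0,0],[0.05,-0.06,0.03,0,0,0],[0.05,-0.06,0.03,0,0,0],[0.05,-0.06,0.03,0,0,0]]]}'
python3 - <<'E'
from h import *
w=shot("wrist"); save(w,"w6.png"); s=shot("scene")
for n,c in(("w6",w),("scene6",s)): np.savez("pics/"+n+".npz",**{k:c[k] for k in("frame","depth","K","distortion","Rc","o")})
print(ctrl.get_state()["eef_pos"])
E
```

```text
time: 16.5
eef_pos: [514.2, 67.5, 51.9]
tool_rot: [-0.0, 0.742, 0.671, -0.0]
ft_force: [0.3, -0.3, 0.0]
grip_width: 0.35
finger_force: 0.0
time: 17.0
eef_pos: [523.1, 58.4, 243.5]
tool_rot: [0.0, 0.741, 0.671, 0.001]
ft_force: [1.0, 0.0, -0.7]
grip_width: 0.352
finger_force: 0.0
time: 17.5
eef_pos: [573.5, -1.5, 270.4]
tool_rot: [0.0, 0.741, 0.671, 0.0]
ft_force: [-0.2, -0.4, -0.4]
grip_width: 0.348
finger_force: 0.0
[573.28137315  -1.28228608 269.88087696]
```

View pics/w6.png

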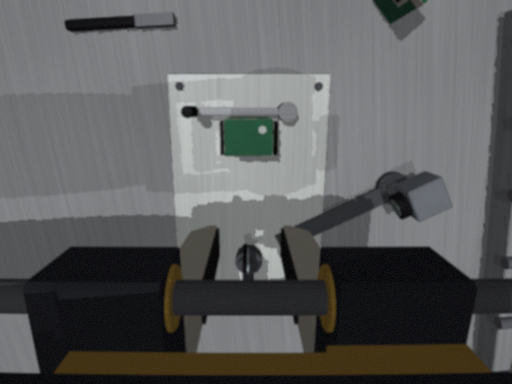

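The lever bar lies along the pocket's open side, with the post at (188,111) and the hinge at (287,112). The carton at (249,137) is inside the walls, and the mirror top shows at (248,260). Next: the lever angle, the mirror and the camera.

```bash
cat > m5.py <<'E'
from h import *
y=np.radians(-5.85); ex=np.array([np.cos(y),np.sin(y)]); ey=np.array([-ex[1],ex[0]]); O=569.2*ex+37.1*ey
jig=lambda p:(np.array([(p[:2]-O)@ex,(p[:2]-O)@ey])).round(1)
w=ld("w6.npz")
P,px=cloud(w,175,205,98,125); k=(P[:,2]>74)&(P[:,2]<86); p=P[k].mean(0)
P,px=cloud(w,272,303,98,128); k=(P[:,2]>40)&(P[:,2]<50); h=P[k].mean(0); d=p-h
print("post",p,jig(p),"hinge",h,jig(h),"lever len",np.hypot(*d[:2]),"angle",np.arctan2(d[:2]@ey,-d[:2]@ex))
P,px=cloud(w,205,275,100,125); k=(P[:,2]>38)&(P[:,2]<46)&(P[:,1]>50); f=cv2.fitLine(P[k,:2].astype(np.float32),cv2.DIST_HUBER,0,.01,.01).ravel(); print("bar deg",np.degrees(np.arctan(f[1]/f[0])),"jig y",jig(f[2:]),k.sum())
P,px=cloud(w,215,285,110,165); k=(P[:,2]>88)&(P[:,2]<98); print("carton",np.median(P[k,2]),jig(P[k].mean(0)),cv2.minAreaRect(P[k,:2].astype(np.float32)))
P,px=cloud(w,225,275,235,278); k=(P[:,2]>118)&(P[:,2]<132); print("grip",k.sum(),P[k].mean(0) if k.sum() else P[:, 2].max(),cv2.minAreaRect(P[k,:2].astype(np.float32)) if k.sum()>5 else 0)
s=ld("scene6.npz"); P,px=cloud(s,195,235,180,220); k=(P[:,2]>105)&(P[:,2]<135)&(abs(P[:,0]-560)<40)&(abs(P[:,1]+129)<40)
print("scene grip",k.sum(), P[k].mean(0) if k.any() else '')
M=O-110*ey; print("mirror axis predicted",M)
for C in([763.8,-51.5],[763.7,-52.3]):
    v=C-M; print("cam r",np.hypot(*v),"ang",np.arctan2(v@ey,v@ex))
# camera arm edges in w6 and block orientation
P,px=cloud(w,390,460,165,225); k=(P[:,2]>78)&(P[:,2]<95); r=cv2.minAreaRect(P[k,:2].astype(np.float32)); v=np.array(r[0])-M; print(r,np.hypot(*v),np.arctan2(v@ey,v@ex), "block axis jig",np.radians(r[2])-y)
E
python3 m5.py
```

```text
post [514.46825193  70.71738702  79.18669913] [-64.6  85.7] hinge [621.47848432  59.66496735  43.45974523] [43.  85.6] lever len 107.57948603937045 angle 0.0008170752670537927
bar deg -6.5042553 jig y [-10.7  85.4] 533
carton 93.57062048016496 [-0.5 60.8] ((575.7484130859375, 39.08157730102539), (36.65749740600586, 50.76243591308594), 84.24595642089844)
grip 0 104.3480250995604 0
scene grip 66 [ 561.77948784 -126.07787803  119.13773236]
mirror axis predicted [ 558.80539426 -130.53574737]
cam r 219.70306721560124 ang 0.4700898428304533
cam r 219.32312150568836 ang 0.46685046823404536
((763.789306640625, -51.41621017456055), (53.58816146850586, 39.74827575683594), 20.19243049621582) 219.72324751832556 0.4704631632162012 block axis jig 0.4545261573807467
```

```bash
python3 -m pendant '{"motion":[[[-0.003,-0.04,0,0,0,0],[-0.005,-0.085,0,0,0,0],[-0.008,-0.13,0,0,0,0],[-0.01,-0.17,0,0,0,0],[-0.01,-0.185,0,0,0,0]]]}' 0 && python3 -m pendant '{"motion":[[[0,0,0,0,0,0],[0,0,0,0,0,0],[0,0,0,0,0,0],[0,0,0,0,0,0],[0,0,0,0,0,0]]]}'
cat > m6.py <<'E'
from h import *
w=shot("wrist"); save(w,"w7.png"); np.savez("pics/w7.npz",**{k:w[k] for k in("frame","depth","K","distortion","Rc","o")})
print(ctrl.get_state()["eef_pos"])
P,px=cloud(w,150,360,50,235); print("zmax",P[:,2].max())
for a,b in((115,135),(86,100)):
    k=(P[:,2]>a)&(P[:,2]<b)&(P[:,1]<-80)&(abs(P[:,0]-560)<50)&(P[:,1]>-170)
    if k.sum()>10: print(k.sum(),np.median(P[k],0),px[k].mean(0),cv2.minAreaRect(P[k,:2].astype(np.float32)))
E
python3 m6.py
```

```text
time: 18.1
eef_pos: [563.1, -189.2, 269.7]
tool_rot: [-0.0, 0.742, 0.67, -0.0]
ft_force: [0.2, 0.7, 0.9]
grip_width: 0.499
finger_force: 0.0
time: 18.6
eef_pos: [564.0, -186.2, 270.3]
tool_rot: [0.0, 0.741, 0.671, 0.0]
ft_force: [0.3, -0.6, -0.0]
grip_width: 0.497
finger_force: 0.0
[ 563.95083609 -186.37098805  270.23265574]
zmax 284.23612103446874
480 [ 558.77876883 -129.08224557  124.61659601] [237.99583333 122.98125   ] ((558.7758178710938, -129.36721801757812), (32.61576461791992, 11.187726974487305), 83.66583251953125)
165 [ 556.67450383 -111.91701455   92.33786303] [237.21212121 117.63636364] ((558.481689453125, -129.498046875), (56.7487907409668, 13.008697509765625), 84.81505584716797)
```

View pics/w7.png

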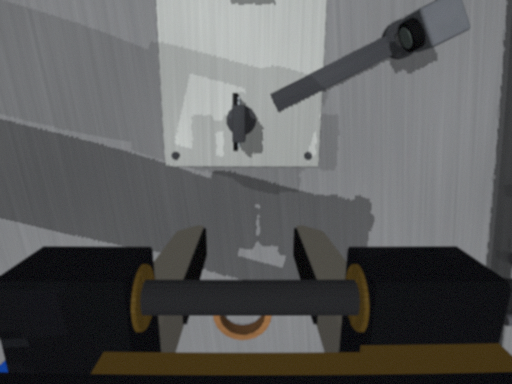

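The mirror grip is at px (238,122), world (558.8,-129.4), with its top at 124.6. That agrees with the jig prediction. Go over it and descend.

```bash
python3 -m pendant '{"motion":[[[-0.0025,0.028,-0.02,0,0,0],[-0.0052,0.0566,-0.05,0,0,0],[-0.0052,0.0566,-0.09,0,0,0],[-0.0052,0.0566,-0.115,0,0,0],[-0.0052,0.0566,-0.12,0,0,0]]]}' && python3 -m pendant '{"motion":[[[0,0,0,0,0,0],[0,0,-0.02,0,0,0],[0,0,-0.04,0,0,0],[0,0,-0.052,0,0,0],[0,0,-0.052,0,0,0]]]}'
python3 - <<'E'
from h import *
w=ld("w7.npz"); M=np.array([558.8,-129.7])
P,px=cloud(w,265,395,40,115); k=(P[:,2]>13)&(P[:,2]<50)&(P[:,0]>595); V=w["frame"][px[:,1],px[:,0]].max(1); k&=V<105
print(k.sum(),np.percentile(P[k,2],[10,50,90]))
f=cv2.fitLine(P[k,:2].astype(np.float32),cv2.DIST_HUBER,0,.01,.01).ravel(); print("arm deg",np.degrees(np.arctan2(f[1],f[0])),cv2.minAreaRect(P[k,:2].astype(np.float32)))
v=np.median(P[k,:2],0)-M; print("radial deg",np.degrees(np.arctan2(v[1],v[0])))
v=plane(w,[[408,36]],64)[0]; print("lens",v,np.hypot(*(v[:2]-M)),np.degrees(np.arctan2(*(v[:2]-M)[::-1])))
print("block deg",[np.degrees(np.arctan2(y-M[1],x-M[0])) for x,y in((763.8,-51.5),(763.7,-52.3))])
E
```

```text
time: 19.15
eef_pos: [557.5, -129.7, 147.1]
tool_rot: [-0.002, 0.741, 0.671, -0.001]
ft_force: [0.1, -0.9, 0.3]
grip_width: 0.499
finger_force: 0.0
time: 19.65
eef_pos: [558.6, -130.5, 98.0]
tool_rot: [-0.0, 0.742, 0.671, -0.0]
ft_force: [-0.9, 0.5, -0.3]
grip_width: 0.497
finger_force: 0.0
2526 [13.62379503 14.64881901 15.71524597]
arm deg 20.190313 ((673.806640625, -86.47220611572266), (155.54818725585938, 24.183019638061523), 20.586463928222656)
radial deg 20.600641230112437
lens [742.12063989 -60.3227057   64.        ] 196.00935175543876 20.729038596484124
block deg [np.float64(20.88002302285902), np.float64(20.69381935171375)]
```

Close on the grip, then turn it by 58.2° (9.7 units): halfway between the camera at 20.65° and the pocket at 84.2°, from −5.8°.

```bash
python3 -m pendant '{"motion":[[[0,0,0,0,0,0],[0,0,0,0,0,0],[0,0,0,0,0,0],[0,0,0,0,0,0],[0,0,0,0,0,0]]]}' 1 20 && python3 -m pendant '{"motion":[[[0,0,0,0,0,0],[0,0,0,0,0,0],[0,0,0,0,0,0],[0,0,0,0,0,0],[0,0,0,0,0,0]]]}' && python3 -m pendant '{"motion":[[[0,0,0,0,0,0.6],[0,0,0,0,0,1.5],[0,0,0,0,0,2.5],[0,0,0,0,0,3.5],[0,0,0,0,0,4.5]]]}' && python3 -m pendant '{"motion":[[[0,0,0,0,0,1],[0,0,0,0,0,2],[0,0,0,0,0,3],[0,0,0,0,0,4],[0,0,0,0,0,4.8]]]}' && python3 -m pendant '{"motion":[[[0,0,0,0,0,0.2],[0,0,0,0,0,0.4],[0,0,0,0,0,0.4],[0,0,0,0,0,0.4],[0,0,0,0,0,0.4]]]}'
python3 - <<'E'
from h import *
s=ctrl.get_state(); q=s["tool_rot"]; print(np.degrees(2*np.arctan2(q[2],q[1]))-90,s["ft_torque"],s["joints"])
w=shot("wrist"); t=shot("scene"); np.savez("pics/w8.npz",**{k:w[k] for k in("frame","depth","K","distortion","Rc","o")})
o=np.zeros((400,800,3),np.uint8); o[:,:400]=cv2.resize(w["frame"],(400,300))[np.minimum(np.arange(400),299)]; o[:,400:]=cv2.resize(t["frame"][180:300,160:280],(400,400),interpolation=cv2.INTER_CUBIC)
cv2.imwrite("pics/v8.png",o[:,:,::-1])
E
```

```text
time: 20.15
eef_pos: [558.9, -130.5, 98.5]
tool_rot: [0.0, 0.742, 0.671, 0.0]
ft_force: [6.9, -0.3, -0.1]
grip_width: 0.126
finger_force: 20.0
time: 20.65
eef_pos: [558.9, -130.5, 98.5]
tool_rot: [0.0, 0.742, 0.671, 0.0]
ft_force: [3.2, -0.2, 4.9]
grip_width: 0.127
finger_force: 20.0
time: 21.15
eef_pos: [559.1, -130.4, 98.5]
tool_rot: [0.001, 0.563, 0.827, 0.0]
ft_force: [5.4, 0.2, 3.9]
grip_width: 0.128
finger_force: 20.0
time: 21.65
eef_pos: [559.2, -130.3, 98.5]
tool_rot: [0.001, 0.339, 0.941, 0.0]
ft_force: [6.9, 1.5, 3.4]
grip_width: 0.126
finger_force: 20.0
time: 22.15
eef_pos: [559.2, -130.3, 98.5]
tool_rot: [0.001, 0.322, 0.947, 0.0]
ft_force: [7.3, 0.5, 2.0]
grip_width: 0.128
finger_force: 20.0
52.47219773304542 [ 0.17381315 -1.2201886  -0.07991259] [-2.73654935e-01 -4.55343232e-02  1.80447775e+00  5.42409358e-04
  1.38121094e+00 -1.18956939e+00]
```

View pics/v8.png

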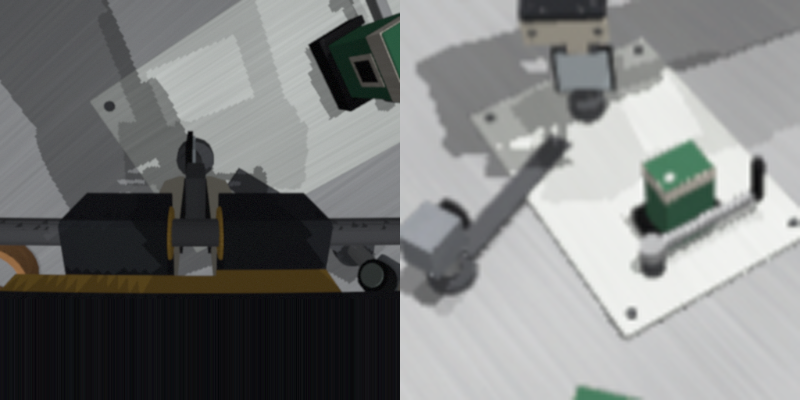

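The wrist half shows the printed square at (370,70) facing the mirror, and the mirror turned with the gripper. The scene half shows the lever shut along the pocket. I'll check the frame's angle from depth, then hand in if it agrees.

```bash
python3 - <<'E'
from h import *
w=ld("w8.npz"); P,px=cloud(w,225,275,160,245); M=np.array([558.9,-130])
k=(P[:,2]>84)&(P[:,2]<97)&(np.hypot(*(P[:,:2]-M).T)<34); Q=P[k]; d=np.median(Q[:,:2],0)-M
f=cv2.fitLine(Q[:,:2].astype(np.float32),cv2.DIST_HUBER,0,.01,.01).ravel() if k.sum()>5 else None
print(k.sum(),f,"face deg",np.degrees(np.arctan2(f[1],f[0]))%180-90, "radial",np.degrees(np.arctan2(d[1],d[0]))-90)
k=(P[:,2]>100)&(P[:,2]<130)&(np.hypot(*(P[:,:2]-M).T)<30); print("grip",k.sum(),cv2.minAreaRect(P[k,:2].astype(np.float32)))
print(ctrl.get_state()["time"])
E
```

```text
374 [   0.8319011    -0.55492395  538.5002     -118.83048   ] face deg 56.294525 radial 60.142910436888116
grip 1274 ((548.7337036132812, -122.21162414550781), (25.482097625732422, 10.639603614807129), 52.422428131103516)
22.25
```

The frame fit mixes in the frame's side faces, so I take only the top edge.

```bash
python3 - <<'E'
from h import *
w=ld("w8.npz"); P,px=cloud(w,225,285,150,245); M=np.array([558.9,-130])
v=P[:,:2]-M; r=np.hypot(*v.T); a=np.radians(52.45); u=np.array([-np.sin(a),np.cos(a)]); n=np.array([np.cos(a),np.sin(a)])
k=(P[:,2]>89)&(P[:,2]<97)&(r<36)
l=v@u; c=v@n
for b in range(8,34,3):
    j=k&(l>=b)&(l<b+3)
    if j.sum(): print(b,j.sum(),np.percentile(c[j],[0,10,50,90,100]).round(1),P[j,2].mean().round(1))
cv2.imwrite("pics/v9.png",cv2.resize(w["frame"][150:250,200:300],(600,600),interpolation=cv2.INTER_CUBIC)[:,:,::-1])
E
```

```text
8 5 [-6.8 -6.8 -6.8 -6.8 -6.8] 91.8
11 8 [-6.8 -6.8 -6.8 -6.2 -6.2] 91.9
14 13 [-6.8 -6.7 -6.1 -0.9  6.1] 91.9
17 92 [-6.7 -6.1 -2.9  3.   5.6] 93.5
20 55 [-6.7 -6.4 -4.  -1.8 -0.2] 92.2
23 58 [-6.7 -6.1 -3.9 -1.8 -0.2] 92.1
26 58 [-6.7 -6.6 -4.4 -2.3 -1.8] 92.3
29 18 [-6.1 -5.5 -3.9 -2.4 -2.3] 91.2
```

View pics/v9.png

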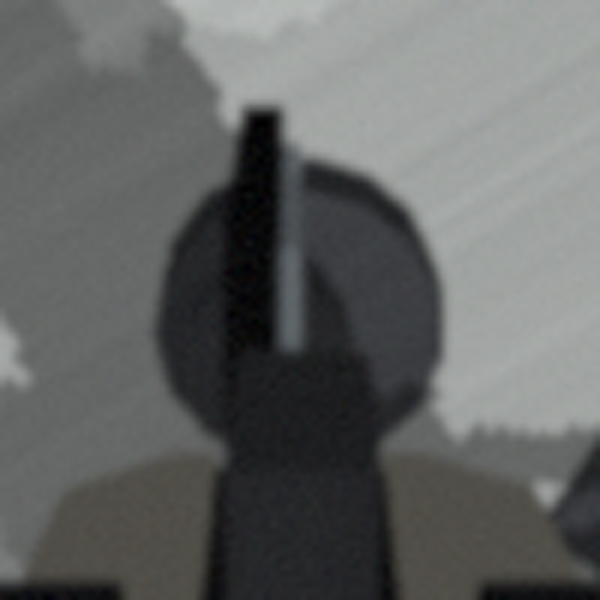

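The frame's back edge stays at −6.7 mm along its whole length at the tool's angle, so the mirror faces 52.45°, within 0.1° of the goal.

```bash
python3 -c "
from plant import ctrl
print(ctrl.finish_job())"
```

```text
the job is handed in; nothing more can be done
None
```

I handed the job in at about 22 s of the 66 s: the carton is home in the pocket with the square facing the mirror, the lever is shut, and the gripper holds the mirror within about 0.1° of the computed angle; the result of the judging was not reported back.

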